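# Shift the bench feed gearbox into third

## Robot

A 6-joint arm with a two-finger parallel gripper is mounted at the origin on the work surface. World frame = base frame: x ahead of the robot, y to its left, z up, the work surface at z = 0. Lengths are in mm, angles in rad, forces in N, time in s.
With the tool pointing down it reaches from about 350 to 800 mm from the base axis. Payload 7.3 kg.
Tool frame: the origin (TCP) lies between the finger pads; the fingertips stand ctrl.tip_reach ahead of it and the grasp point (between the pads) lies 8 mm behind it (ctrl.tip_reach is the distance from the TCP to the fingertips, in mm); z points along the fingers, y is the direction in which the jaws open and shut (so a half turn about z gives the same grasp; the last joint's range is limited). The gripper opens to 85 mm and grips with 20 to 120 N. Pads are 22 mm wide; open, the fingers measure 114 mm over their backs; the gripper's body (76 mm by 85 mm) begins 54 mm behind the grasp point. The pads swing forward as they close: fully open they stand 13 mm farther back than shut.
Start: joints at [-1.273, 0.342, 1.524, -0, 1.275, -0.146], TCP at [225.446, -474.152, 214.922] pointing down, gripper open.
Joint ranges: [-2.53, 2.53], [-0.77, 2.02], [0.04, 2.7], [-1, 4.14], [0.28, 2.66], [-3.11, 3.11]. Speed limits (rad/s): [2.57, 2.57, 3.14, 3.14, 3.14, 3.14].

## Interface

Orientations are given as [roll, pitch, yaw] about the fixed x, y, z axes, in that order (R = Rz(yaw) Ry(pitch) Rx(roll)).
In Python, from cell import ctrl gives the robot as it stands. The module is installed in compiled form; this text tells all that it offers.
- The arm moves only by the tool play_rows, never from a script. Its argument "targets" is one flat list of numbers, 4 for each row, row after row: the shift along the tool's x, y, z in units of 25 mm (1.0 is 25 mm), then the turn about the tool's z in units of 6 degrees (1.0 is 6 degrees). In form: [tx, ty, tz, roll, tx, ty, tz, roll, ...]. A call has 1 to 8 rows; each row shifts and turns the commanded pose from where the row before left it, along the tool's axes as they then stand; what a row does not reach is not made up. A row lasts 1/8 s, in which the tool goes at most 62.5 mm and 10.7 degrees, less where a joint would pass 70% of its speed; a pose out of reach is approached as far as the arm can. A call is refused whole if a number of a shift passes 1 or a number of a turn 1, either way. A call with a gripper value outside its range is refused whole. "fingers" is the closure, from 0 (fully open) to 1 (shut), set as the call begins (left out, the last holds). The fingers move at their own pace and stop on an object; "grip_force" is the grip in N (left out, the last holds). Time passes only in rows, so rows that do not move let the fingers close. It gives the time, the measured TCP pose, the force and the opening at its end, in the units of the state.
- ctrl.state(): the state, without advancing time (a new reading comes with each control period).
- ctrl.read_camera(name): name is "scene" or "top" or "wrist"; returns the picture (420x560x3 uint8, red, green, blue); there is no depth.
- ctrl.camera_info(name): a dict with "fx", "fy", "cx", "cy" (pixels), "world_from_camera" (4x4, takes a point from camera to world coordinates). Camera axes: x right, y down, z forward; pixel columns grow to the right and rows downward; lengths in mm; the calibration is good to about 2 mm. A picture is of the moment at which its call begins: read the wrist's pose just before it. camera_info takes no time and is no camera call; for the wrist camera it gives the pose at the moment of the call.
- ctrl.finish_job(): hands the job in, once; it reports no verdict.
The state is a dict: "clock": time; "joint_pos": joint angles; "qvel": joint speeds; "effort": joint torques, N m; "tool_pos": TCP position; "orientation": TCP orientation; "force": force on the tool from outside, world axes, zero at the start; "torque": the same for the moment, N m; "gripper_width": opening from 0.0 (shut) to 1.0 (fully open).
Only numpy, scipy, OpenCV 4.12 (cv2) and the standard library are available. Lean on these libraries where they do the work, as an engineer would, in place of code of your own. Each camera call takes 0.05 s, during which the arm holds its last target.

## Task

Put the gearbox's lever into third gear: with the fingertips push the knob along its slot to neutral, across the gate to the right-hand side, and then forward, fully home in the third slot (far right, three dots). Only push it: never take the lever between the fingers, do not let it go into the fourth slot (near right) on the way, and leave the bottle, the V-block and the bushing where they stand.

Things in the scene. Friction and masses are not known exactly. Their poses are not given: they have to be found in the camera images.
- gearbox: Green cast gearbox fixed to the bench, foot 240 x 200 mm, 112 mm high, with a 150 x 140 mm aluminium gate plate on top. Origin: centre of its underside. Its x axis is 'forward' (away from the robot, towards the steel output shaft; within 0.4 rad of the robot's x), its y axis 'left'. At the start the lever stands anywhere along the left slots (first, second or between).
- gate_centre (a point): Centre of the gate plate's top face, 112 mm above the bench, axes as the gearbox. The gate is an H: two slots along x, 15.5 mm wide, at y = +17 and -17 mm (stem travel x = -25 to +25 mm), joined at x = 0 (neutral) by one cross channel along y, 19.5 mm wide. Drilled dots number the slots: 1 far left, 2 near left, 3 far right, 4 near right.
- slot3_end (a point): Point on the gate plate's top face where the stem's axis stands when the lever is fully home in the third slot (x +25, y -17 mm from the gate centre).
- knob (a point): Centre of the black pear-shaped knob: largest diameter 38 mm, top 22 mm above and underside 28 mm below this point, on an 11 mm steel stem. The lever tilts about a pivot at the gearbox's centre, 20 mm above the bench, 180 mm below the knob centre. Site z runs up the lever. Pushing takes about 2 N; no spring: it stays where left. Play each side: 2 mm in the slots, 4 mm in the cross channel.
- forward (a joint): Fore-and-aft tilt of the lever, rad: 0 neutral, +0.27 stop at the far end of slots 1 and 3, -0.27 stop at the near end of slots 2 and 4. Knob lies about 180 mm x sin(value) forward of the gearbox centre.
- across (a joint): Sideways tilt of the lever, rad: -0.19 stop in the left slots (1 and 2), +0.19 stop in the right slots (3 and 4). Knob lies about 180 mm x sin(value) to the right (gearbox -y). It passes freely from side to side while the fore-and-aft tilt is within 0.045 of 0; deeper than 0.1 in a slot the gate blocks it.
- bottle: Blue plastic bottle with white cap, 62 mm diameter, 165 mm tall, standing beside the gearbox. Origin: centre of its underside. Leave alone.
- vblock: Steel V-block (machinist's slotted block), 70 x 50 x 47 mm, standing beside the gearbox. Origin: centre of its underside. Leave alone.
- bushing: Plain brass bushing, a 44 mm diameter, 40 mm tall ring standing on end on the bench, bore 24 mm. It, the bottle and the V-block stand in any order: two on the left of the gearbox, one on the right. Origin: centre of its underside. Leave alone.

How it is judged (in metres and radians):
On the way, in this order (a step that is already met when the one before it is completed fails the run):
1. the lever is across on the right-hand side, in neutral (value of joint across above 0.14 rad and value of joint forward below 0.12 rad).
2. the lever is fully forward in the third slot (value of joint across above 0.13 rad and value of joint forward above 0.24 rad), for 0.1 s.
At the end, for the whole second after the job is handed in: The lever rests in the third slot: fore-and-aft tilt over 0.24 rad (stop at 0.27), sideways tilt over 0.13 rad to the right, at rest; bottle, V-block and bushing within 15 mm of where they stood (all of step 2 and velocity of joint forward between -0.05 and 0.05 rad/s and distance of each of bottle, vblock, bushing from where it was at the start of the episode below 0.015 m); the robot touches nothing.
It fails at once if the lever is taken between the fingers (x of the grasp point in the frame of knob between -0.014 and 0.014 m and y of the grasp point in the frame of knob between -0.014 and 0.014 m and z of the grasp point in the frame of knob below 0.036 m).
It fails at once if the lever goes into the fourth slot (value of joint across above 0.1 rad and value of joint forward below -0.12 rad).
It fails at once if the bottle, V-block or bushing is knocked, lifted or moved (distance of any of bottle, vblock, bushing from where it was at the start of the episode above 0.015 m or angle between bottle's own z axis and vertical above 0.3 rad).
It also fails if it takes over 51 s, if anything falls off the work surface, if the arm or the gripper's body presses on something with over 40 N, if the wrist force passes 120 N, or if a joint passes its speed limit or range.

## Working session

There is one attempt and no reset: what is moved stays moved. The work goes in short steps, Python scripts to look and compute and a tool call to move; the robot and the scene stay as the last step left them, time stands still between calls to the robot, and variables do not carry over. Pictures are saved under pics/ and viewed, and the job is handed in when it is done.

Besides the shell and the picture viewer there is one more tool, called as a command line: name --argument value ..., lists and objects as JSON in quotes. play_rows: Moves the arm, as the interface text tells. Its arguments: {"type":"object","properties":{"targets":{"type":"array","items":{"type":"number"}},"fingers":{"type":"number"},"grip_force":{"type":"number"}},"required":["targets"]}

```bash
mkdir -p pics; python3 - <<'E'
from cell import ctrl
import cv2,numpy as np
s=ctrl.state();print(s, ctrl.tip_reach)
for n in("scene","top"):
    im=ctrl.read_camera(n);cv2.imwrite(f"pics/{n}0.png",im[:,:,::-1])
    c=ctrl.camera_info(n);print(n,c["fx"],c["cx"],c["cy"],np.round(c["world_from_camera"],3).tolist())
E
```

```text
{'clock': 0.0, 'joint_pos': array([-1.27299860e+00,  3.42697231e-01,  1.52505267e+00,  2.52021988e-05,
        1.27540569e+00, -1.46030924e-01]), 'qvel': array([-0.00103208, -0.00024082, -0.00011215,  0.00014925, -0.00016781,
        0.00091568]), 'effort': array([-1.26030711e-03, -4.33683193e+01, -2.46012408e+01, -2.84885091e-04,
        7.89641548e-03,  1.98370685e-05]), 'tool_pos': array([ 225.31628061, -473.70022869,  214.22677346]), 'orientation': array([-3.14004985e+00, -2.51270058e-04,  4.43821102e-01]), 'force': array([ 1.23599259, -0.16236609,  0.30468119]), 'torque': array([0.02711925, 0.03734895, 0.01293405]), 'gripper_width': 1.0035907327427593} 11.0
scene 526.6979833202887 292.8633144428282 210.65305069408365 [[0.28, 0.608, -0.742, 1394.763], [0.96, -0.185, 0.211, -178.917], [-0.009, -0.772, -0.636, 836.838], [0.0, 0.0, 0.0, 1.0]]
top 482.3552421488237 282.2712510981987 213.21320631458505 [[-0.004, -0.999, 0.045, 541.51], [-1.0, 0.004, -0.006, 51.369], [0.006, -0.045, -0.999, 1132.301], [0.0, 0.0, 0.0, 1.0]]
```

View pics/scene0.png

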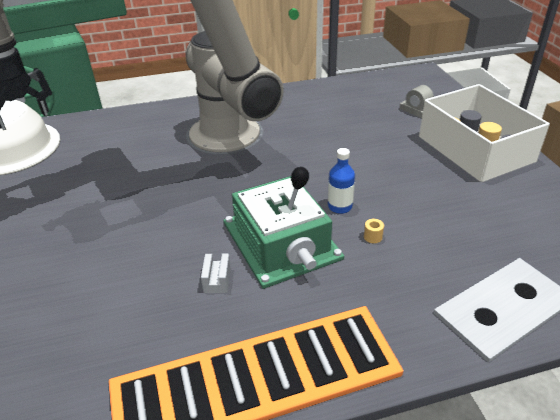

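View pics/top0.png

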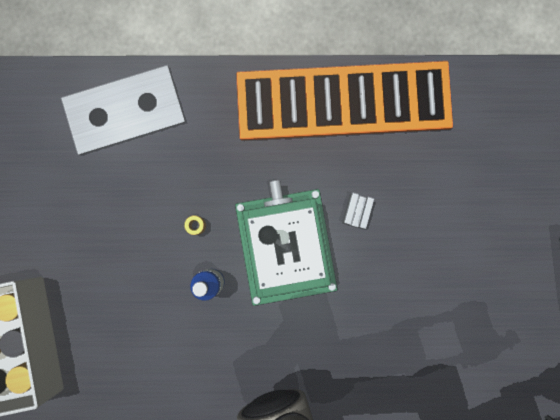

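The top view has the gearbox at about (287,248) and the knob at (268,235), so the lever is in the left slots, toward first. The bottle (205,287) and bushing (194,225) stand to the left, the V-block (359,211) to the right. Next I'll measure positions.

```bash
cat > h.py <<'E'
from cell import ctrl
import cv2,numpy as np
def ray(n,u,v,c=None):
    c=c or ctrl.camera_info(n);T=np.array(c["world_from_camera"])
    d=T[:3,:3]@np.array([(u-c["cx"])/c["fx"],(v-c["cy"])/c["fy"],1]);return T[:3,3],d/np.linalg.norm(d)
def onz(n,u,v,z):
    o,d=ray(n,u,v);return o+d*(z-o[2])/d[2]
def two(a,b):
    (o1,d1),(o2,d2)=a,b
    t=np.linalg.lstsq(np.c_[d1,-d2],o2-o1,rcond=None)[0]
    p,q=o1+t[0]*d1,o2+t[1]*d2;return (p+q)/2,np.linalg.norm(p-q)
def blobs(m,amin):
    n,l,s,c=cv2.connectedComponentsWithStats(m.astype(np.uint8));return [(s[i],c[i],l==i) for i in range(1,n) if s[i][4]>=amin]
E
python3 - <<'E'
from h import *
im=cv2.imread("pics/top0.png").astype(int);b,g,r=im[...,0],im[...,1],im[...,2]
roi=np.zeros(b.shape,bool);roi[180:310,225:345]=1
gm=(g>r+25)&(g>b+10)&roi
cn=max(cv2.findContours(gm.astype(np.uint8),0,2)[0],key=cv2.contourArea);print("green",cv2.minAreaRect(cn))
w=(b>170)&(g>170)&(r>170)&roi
w=cv2.morphologyEx(w.astype(np.uint8),cv2.MORPH_CLOSE,np.ones((5,5)))
cn=max(cv2.findContours(w,0,2)[0],key=cv2.contourArea)
R=cv2.minAreaRect(cn);print("plate",R,[np.round(onz("top",*p,112)[:2],1).tolist() for p in cv2.boxPoints(R)],onz("top",*R[0],112))
# screw heads / foot corners at z~? 
for n in("top","scene"):
    im=cv2.imread(f"pics/{n}0.png");k=im.max(2)<35
    for s,c,_ in blobs(k,60):
        if 200<c[0]<360 and 150<c[1]<300: print(n,"dark",s,c)
E
python3 - <<'E'
import cv2
for n,(x,y) in dict(top=(225,180),scene=(215,140)).items():
    im=cv2.imread(f"pics/{n}0.png")[y:y+140,x:x+140];cv2.imwrite(f"pics/{n}0c.png",cv2.resize(im,None,fx=4,fy=4,interpolation=2))
E
```

```text
green ((285.4228210449219, 246.89596557617188), (103.51812744140625, 85.79202270507812), 79.99201965332031)
plate ((286.0433044433594, 247.74234008789062), (71.16004943847656, 66.3433837890625), 79.87532806396484) [[576.6, 119.8], [600.8, -18.6], [453.0, -43.9], [429.2, 93.6]] [514.65770645  37.75674601 112.        ]
scene dark [292 173  16  16 176] [298.72159091 180.40909091]
```

View pics/top0c.png

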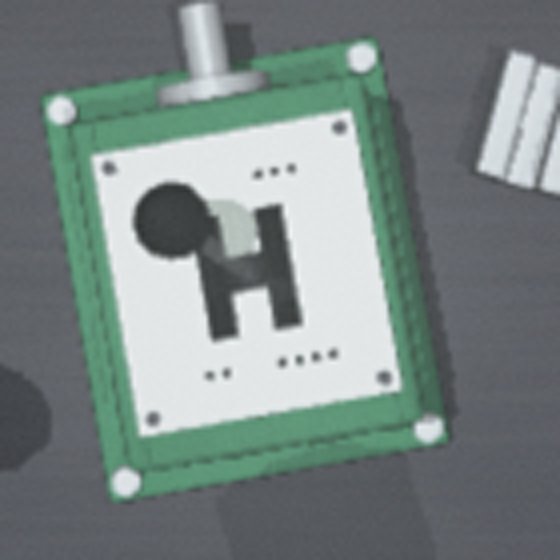

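View pics/scene0c.png

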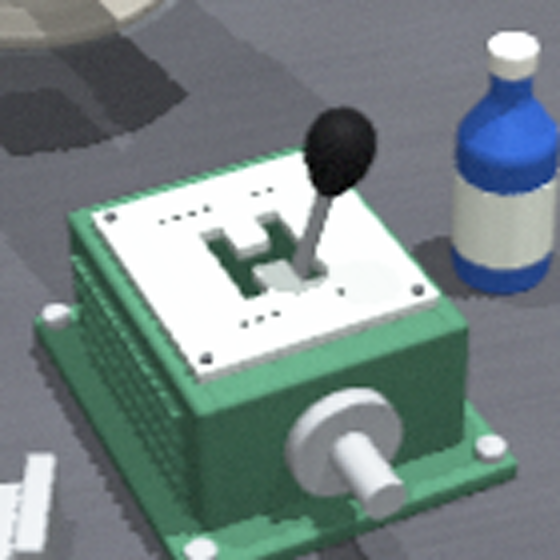

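```bash
cat >> h.py <<'E'
G=np.array([514.7,37.8]);yaw=np.deg2rad(10.1)
ex=np.array([np.cos(yaw),np.sin(yaw)]);ey=np.array([-ex[1],ex[0]])
def loc(p): d=np.array(p[:2])-G;return np.array([d@ex,d@ey,p[2]])
def wor(x,y): return G+x*ex+y*ey
def knob():
    P=[]
    for n in("top","scene"):
        im=ctrl.read_camera(n);P.append(im)
    return P
E
python3 - <<'E'
from h import *
p,e=two(ray("top",267.8,235.2),ray("scene",299.5,178.5));print("knob",p,e,loc(p), np.linalg.norm(loc(p)-[0,0,20]))
l=loc(p);print("fwd",np.arcsin(l[0]/180),"acr",np.arcsin(-l[1]/180))
im=cv2.imread("pics/top0.png").astype(int);b,g,r=im[...,0],im[...,1],im[...,2]
print("bottle cap",onz("top",200,289,165),loc(onz("top",200,289,165)),"bush",loc(onz("top",194,225,40)),"vb",loc(onz("top",359,211,47)))
# gate neutral centre: crossbar of H at crop px ~ (249,272)
print(loc(onz("top",225+249/4,180+273/4,112)), loc(onz("top",225+285/4,180+326/4,112)),loc(onz("top",225+222/4,180+339/4,112)))
print(ctrl.state()["clock"])
E
```

```text
knob [541.8359824   76.30372214 189.87670071] 4.167092326106569 [ 33.46773266  33.14828849 189.87670071] 176.28667449614406
fwd 0.18702016283501982 acr -0.185214285490296
bottle cap [434.74438582 210.1550872  165.        ] [-48.49120905 183.70568573 165.        ] bush [ 85.72916607 194.9883117   40.        ] vb [  49.95499695 -177.27163637   47.        ]
[ -1.55745305  -2.34915966 112.        ] [-32.37659814 -16.01393522 112.        ] [-33.13515541  17.8731354  112.        ]
0.1
```

play_rows --targets '[0,0,-0.8,0.85,0,0,-0.8,0.85,0,0,-0.8,0.85,0,0,0,0]' --fingers 1

```text
clock: 0.6
tool_pos: [225.6, -474.7, 275.8]
orientation: [3.139, -0.0, 0.178]
force: [-0.6, 0.1, -0.7]
gripper_width: 0.144
```

play_rows --targets '[0.92,-0.97,0,0,0.92,-0.97,0,0,0.92,-0.97,0,0,0.92,-0.97,0,0,0.92,-0.97,0,0,0.92,-0.97,0,0,0.92,-0.97,0,0,0.92,-0.97,0,0]'

```text
clock: 1.6
tool_pos: [372.5, -249.5, 273.7]
orientation: [-3.14, 0.001, 0.179]
force: [0.2, -0.9, -0.7]
gripper_width: 0.002
```

play_rows --targets '[0.92,-0.97,0,0,0.92,-0.97,0,0,0.92,-0.97,0,0,0.92,-0.97,0,0,0.92,-0.97,0,0,0.92,-0.97,0,0,0.92,-0.97,0,0,0.92,-0.97,0,0]'

```text
clock: 2.6
tool_pos: [519.5, -26.4, 273.4]
orientation: [-3.141, 0.002, 0.179]
force: [0.3, 0.0, -0.2]
gripper_width: -0.002
```

play_rows --targets '[0.92,-0.97,0,0,0.92,-0.97,0,0,0.92,-0.97,0,0,0.92,-0.97,0,0,0,0,0,0,0,0,0,0]'

```text
clock: 3.35
tool_pos: [592.4, 83.7, 273.8]
orientation: [3.141, 0.002, 0.178]
force: [0.3, 0.2, -0.1]
gripper_width: 0.002
```

```bash
cat >> h.py <<'E'
def rep():
    s=ctrl.state();print("t",s["clock"],"tcp loc",np.round(loc(s["tool_pos"]),1),"ori",np.round(s["orientation"],3),"F",np.round(s["force"],1),"w",s["gripper_width"],ctrl.tip_reach)
def snap(tag):
    out=[]
    for n in("top","scene"):
        im=ctrl.read_camera(n)[:,:,::-1];x,y=dict(top=(225,170),scene=(215,120))[n]
        out.append(cv2.resize(im[y:y+140,x:x+140],(400,400),interpolation=cv2.INTER_CUBIC))
    cv2.imwrite(f"pics/{tag}.png",np.hstack(out))
E
python3 -c "
from h import *
rep();snap('a1')"
```

```text
t 3.35 tcp loc [ 84.5  31.6 273.8] ori [3.141e+00 2.000e-03 1.780e-01] F [ 0.3  0.2 -0.1] w 0.002196189408196423 11.0
```

View pics/a1.png

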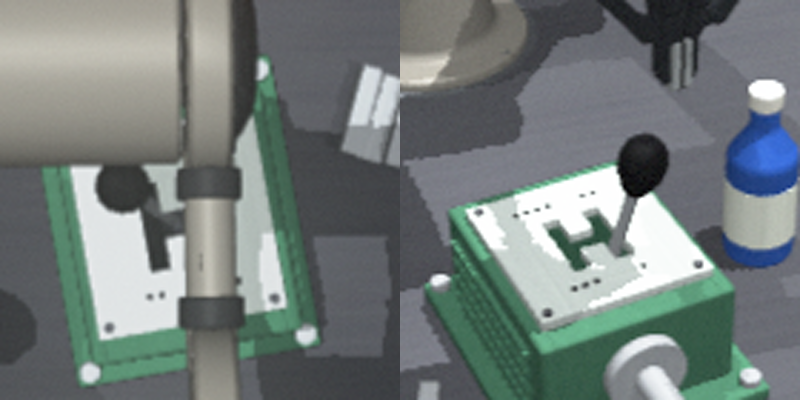

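```bash
python3 -c "
from h import *
def proj(n,p):
    c=ctrl.camera_info(n);q=np.linalg.inv(np.array(c['world_from_camera']))@np.r_[p,1];return q[0]/q[2]*c['fx']+c['cx'],q[1]/q[2]*c['fy']+c['cy']
print(proj('scene',[592,84,263]),proj('scene',[541,76,192]),proj('top',[592,84,263]))"
```

```text
(np.float64(309.7278365480167), np.float64(161.77322392047495)) (np.float64(298.2437434754413), np.float64(177.50443624712076)) (np.float64(261.3698549668168), np.float64(207.09383879769598))
```

```bash
python3 -c "
from h import *
im=ctrl.read_camera('scene')[:,:,::-1][80:220,230:400]
cv2.imwrite('pics/a2.png',cv2.resize(im,None,fx=4.4,fy=4.2,interpolation=2))
c=ctrl.camera_info('wrist');print(np.round(c['world_from_camera'],2).tolist())
im=ctrl.read_camera('wrist')[:,:,::-1];cv2.imwrite('pics/w2.png',im)"
```

```text
[[0.17, -0.94, -0.28, 663.65], [-0.98, -0.17, -0.05, 96.5], [0.0, 0.28, -0.96, 433.19], [0.0, 0.0, 0.0, 1.0]]
```

View pics/a2.png

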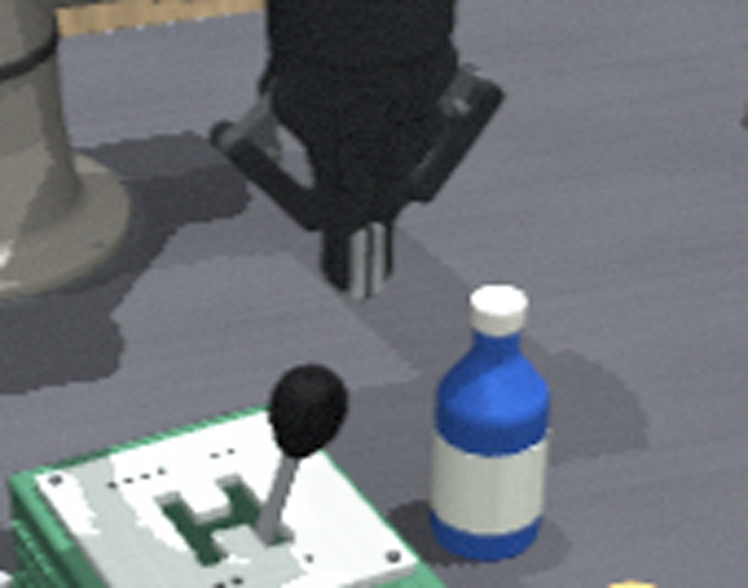

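View pics/w2.png

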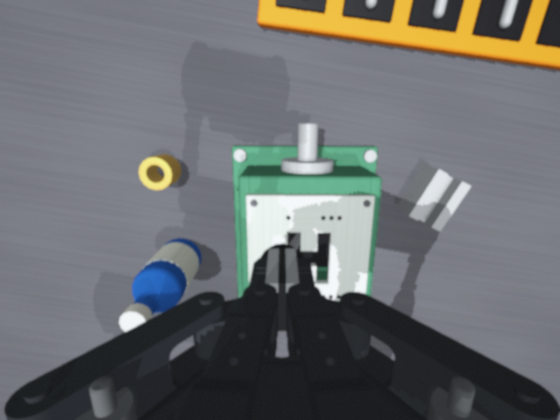

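```bash
python3 -c "
from h import *
for v in(245,250,258):
    p,e=two(ray('wrist',282,v),ray('scene',311,150.5));print(v,np.round(p,1),round(e,1),np.round(loc(p),1))
"
```

```text
245 [604.3  84.2 295.6] 4.1 [ 96.4  30.  295.6]
250 [601.5  84.3 294.1] 2.4 [ 93.6  30.6 294.1]
258 [596.9  84.5 291.7] 0.2 [ 89.1  31.6 291.7]
```

The tip triangulates to about z 292, but TCP minus tip_reach gives 263. I'll lower clear of the knob and check again from the scene camera.

play_rows --targets '[0,0,0.8,0,0,0,0.8,0,0,0,0.8,0,0,0,0.8,0,0,0,0,0]'

```text
clock: 4.18
tool_pos: [592.0, 83.6, 193.7]
orientation: [-3.141, 0.003, 0.176]
force: [-0.4, 0.8, 0.7]
gripper_width: 0.003
```

```bash
cat >> h.py <<'E'
def big(tag):
    im=ctrl.read_camera('scene')[:,:,::-1][80:220,230:400]
    cv2.imwrite(f'pics/{tag}.png',cv2.resize(im,None,fx=4.4,fy=4.2,interpolation=2))
E
python3 -c "
from h import *
rep();big('a3')"
```

```text
t 4.175 tcp loc [ 84.1  31.5 193.7] ori [-3.141e+00  3.000e-03  1.760e-01] F [-0.4  0.8  0.7] w 0.003013798858599045 11.0
```

View pics/a3.png

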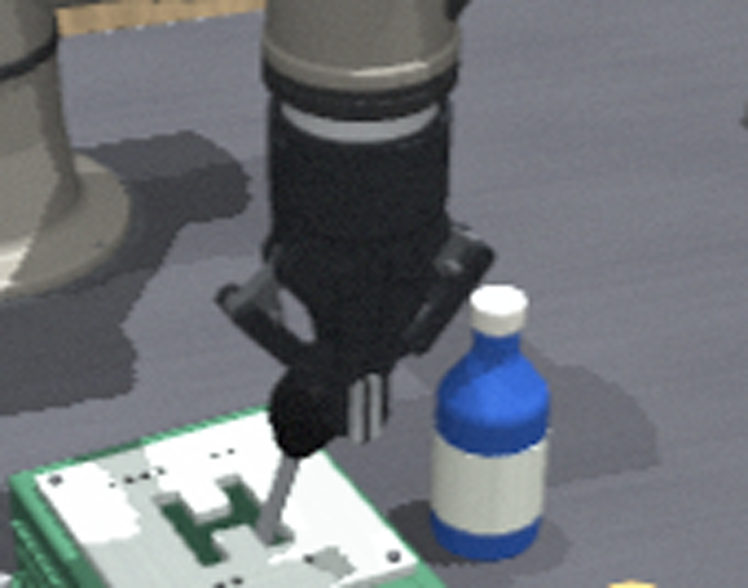

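```bash
python3 -c "
from h import *
c=ctrl.camera_info('wrist');
T=np.array(c['world_from_camera']);c2=dict(c);T2=T.copy();print(np.round(T[:3,3],1));T2[:3,3]=[663.65,96.5,433.19];c2['world_from_camera']=T2
def oz(u,v,z):
    o,d=ray('wrist',u,v,c2);return o+d*(z-o[2])/d[2]
print('bush',np.round(loc(oz(160,172,40)),1),'exp 85.7 195')
print('corners',np.round(loc(oz(246,196,112)),1),np.round(loc(oz(376,196,112)),1),'exp 75 +-70')
print('dots3',np.round(loc(oz(331,217,112)),1))
def proj(n,p):
    c=ctrl.camera_info(n);q=np.linalg.inv(np.array(c['world_from_camera']))@np.r_[p,1];return np.round((q[0]/q[2]*c['fx']+c['cx'],q[1]/q[2]*c['fy']+c['cy']),1)
for x,z in((84,183),(84,212),(84,193),(50,183),(60,183)): print(x,z,proj('scene',np.r_[wor(x,31.5),z]))
im=ctrl.read_camera('wrist')[:,:,::-1];cv2.imwrite('pics/w3.png',im)
"
```

```text
[663.9  96.9 353.3]
bush [ 90.6 190.1  40. ] exp 85.7 195
corners [ 76.4  70.4 112. ] [ 76.4 -71.1 112. ] exp 75 +-70
dots3 [ 52.4 -23.2 112. ]
84 183 [309.1 194.6]
84 212 [309.2 183.1]
84 193 [309.1 190.6]
50 183 [301.4 185.6]
60 183 [303.6 188.2]
```

View pics/w3.png

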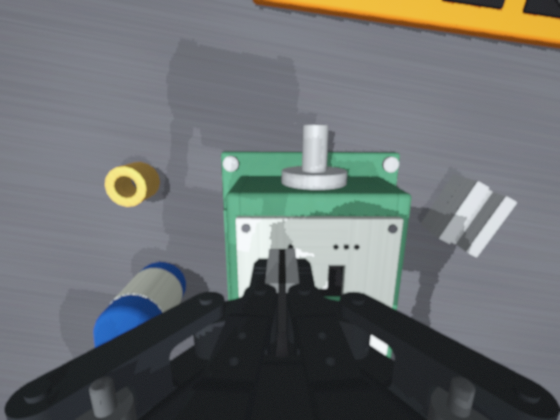

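```bash
python3 -c "
from h import *
def proj(n,p):
    c=ctrl.camera_info(n);q=np.linalg.inv(np.array(c['world_from_camera']))@np.r_[p,1];return np.round((q[0]/q[2]*c['fx']+c['cx'],q[1]/q[2]*c['fy']+c['cy']),1)
for x in (73,84,95):
  for z in (183,194,206): print(x,z,proj('wrist',np.r_[wor(x,31.5),z]),proj('scene',np.r_[wor(x,31.5),z]))
im=ctrl.read_camera('wrist')[:,:,::-1];cv2.imwrite('pics/w4.png',cv2.resize(im[210:350,190:370],None,fx=4,fy=4,interpolation=2))
im=ctrl.read_camera('scene')[:,:,::-1];cv2.imwrite('pics/s4.png',cv2.resize(im[140:220,270:350],None,fx=7,fy=7,interpolation=2))
"
```

```text
73 183 [282.5 261.7] [306.5 191.6]
73 194 [282.6 270.2] [306.6 187.3]
73 206 [282.7 280.6] [306.6 182.6]
84 183 [282.5 245.3] [309.1 194.6]
84 194 [282.6 252.9] [309.1 190.3]
84 206 [282.7 262.3] [309.2 185.5]
95 183 [282.6 228.2] [311.6 197.6]
95 194 [282.6 234.9] [311.7 193.2]
95 206 [282.7 243.3] [311.8 188.4]
```

View pics/w4.png

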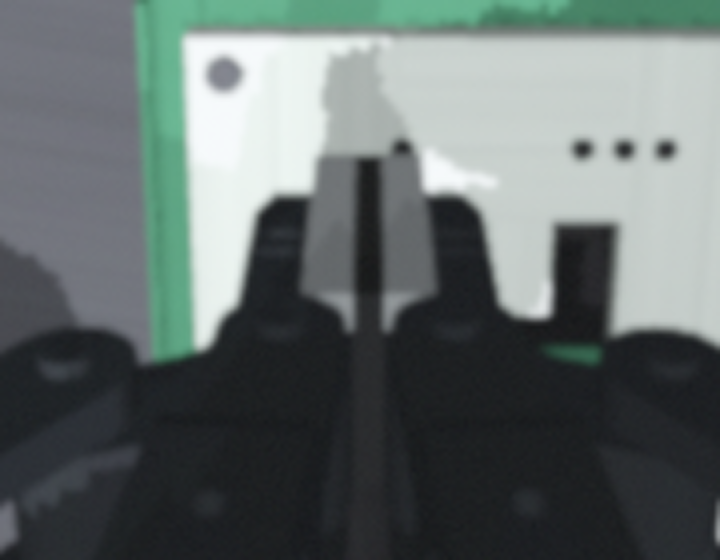

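View pics/s4.png

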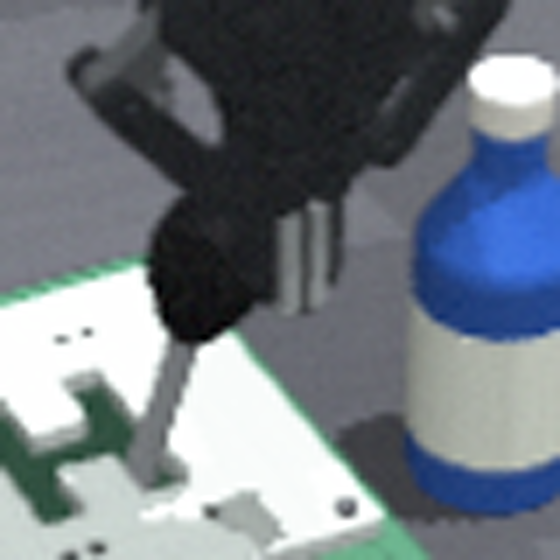

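Two views agree that the shut fingertips sit about 15–20 mm above the reported TCP, rather than 11 mm below it. I'll use a height that works for either reading, then push toward neutral in small steps.

play_rows --targets '[0,0,0.56,0,0,0,0.56,0,0,0,0,0]'

```text
clock: 4.75
tool_pos: [591.9, 84.2, 164.9]
orientation: [-3.141, 0.004, 0.177]
force: [-0.2, 1.1, 1.0]
gripper_width: -0.003
```

play_rows --targets '[-0.2,0,0,0,-0.2,0,0,0,-0.2,0,0,0,-0.2,0,0,0,-0.2,0,0,0,0,0,0,0]'

```text
clock: 5.5
tool_pos: [568.6, 79.8, 167.4]
orientation: [3.141, -0.001, 0.177]
force: [1.8, 1.2, 0.9]
gripper_width: -0.001
```

```bash
python3 -c "
from h import *
rep();big('a5')"
```

```text
t 5.5 tcp loc [ 60.4  31.9 167.4] ori [ 3.141e+00 -1.000e-03  1.770e-01] F [1.8 1.2 0.9] w -0.000622397214635716 11.0
```

View pics/a5.png

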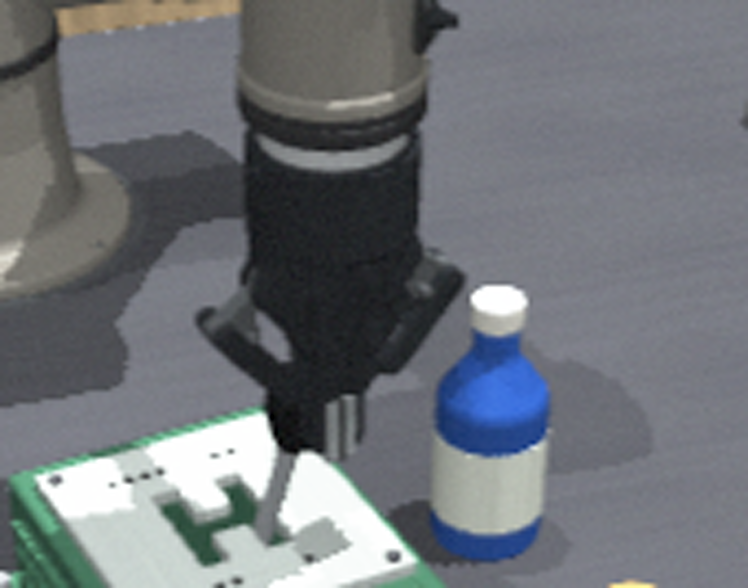

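Contact begins: 1.8 N with TCP local x at 60, as expected. Continuing toward neutral.

play_rows --targets '[-0.2,0,0,0,-0.2,0,0,0,-0.2,0,0,0,-0.2,0,0,0,-0.2,0,0,0,0,0,0,0,0,0,0,0]'

```text
clock: 6.42
tool_pos: [543.5, 75.4, 166.7]
orientation: [3.142, 0.001, 0.177]
force: [0.3, 0.3, 0.6]
gripper_width: -0.004
```

```bash
python3 -c "
from h import *
rep();big('a6')"
```

```text
t 6.425 tcp loc [ 34.9  31.9 166.7] ori [3.142e+00 1.000e-03 1.770e-01] F [0.3 0.3 0.6] w -0.0036859534918046223 11.0
```

View pics/a6.png

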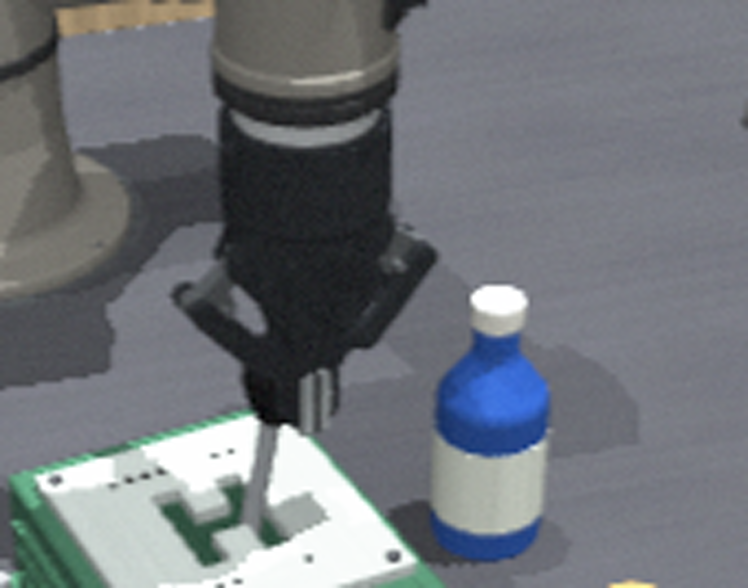

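play_rows --targets '[-0.12,0,0,0,-0.1,0,0,0,0,0,0,0,0.4,0,0,0,0.4,0,-0.8,0,0,0,-1,0,0,-0.5,-1,0,0,-1,0,0]'

```text
clock: 7.48
tool_pos: [552.9, 114.7, 238.7]
orientation: [3.141, -0.003, 0.175]
force: [0.3, -0.3, -1.4]
gripper_width: -0.003
```

play_rows --targets '[0,-1,0,0,0,-1,0,0,0,0,0,0]'

```text
clock: 7.85
tool_pos: [542.4, 165.4, 236.5]
orientation: [-3.142, 0.001, 0.179]
force: [0.0, -0.8, 0.2]
gripper_width: 0.002
```

```bash
python3 -c "
from h import *
rep();snap('a7')"
```

```text
t 7.85 tcp loc [ 49.7 120.8 236.5] ori [-3.142e+00  1.000e-03  1.790e-01] F [ 0.  -0.8  0.2] w 0.0020403318170248074 11.0
```

View pics/a7.png

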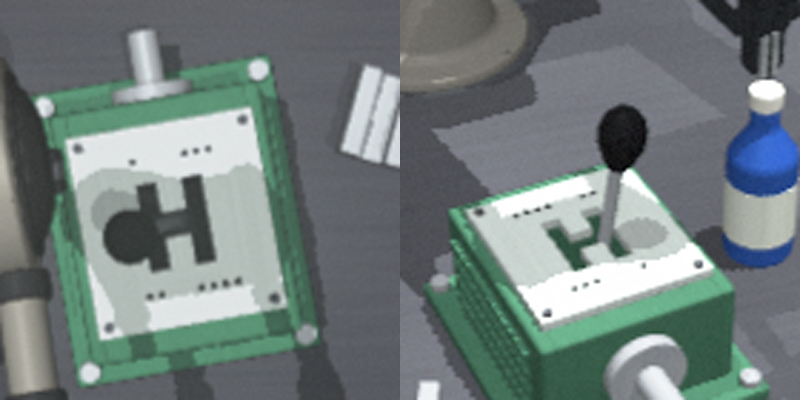

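```bash
python3 -c "
from h import *
for v in(166.5,168.3):
  p,e=two(ray('top',270.2,253),ray('scene',292.4,v));print(loc(p),e)
print(loc(onz('top',270.2,253,197)))
"
```

```text
[ -1.30700061  34.24274403 198.46338967] 3.617930669940409
[ -1.48359209  34.32654227 193.68679735] 3.5319006103585946
[ -2.13665499  32.64865723 197.        ]
```

Knob at local x≈-1.5 mm, y≈+34: neutral. Now I'll go to its left side and push across.

play_rows --targets '[-0.68,0.49,0,0,-0.68,0.49,0,0,-0.68,0.49,0,0,0,0,0.94,0,0,0,0.94,0,0,0,0.94,0,0,0,0,0]'

```text
clock: 8.82
tool_pos: [498.1, 117.9, 165.0]
orientation: [3.142, 0.004, 0.176]
force: [0.8, 0.0, -0.4]
gripper_width: -0.001
```

```bash
python3 -c "
from h import *
rep();snap('a8')"
```

```text
t 8.825 tcp loc [ -2.3  81.8 165. ] ori [3.142 0.004 0.176] F [ 0.8  0.  -0.4] w -0.0010690532907321115 11.0
```

View pics/a8.png

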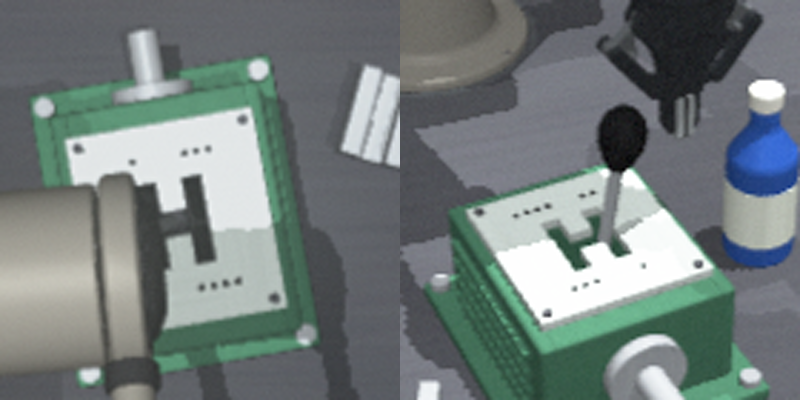

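play_rows --targets '[0,0.4,0,0,0,0.3,0,0,0,0.25,0,0,0,0.25,0,0,0,0.25,0,0,0,0.25,0,0,0,0.25,0,0,0,0,0,0]'

```text
clock: 9.93
tool_pos: [507.5, 70.2, 166.2]
orientation: [3.141, 0.0, 0.176]
force: [0.8, 0.0, 0.6]
gripper_width: 0.003
```

```bash
python3 -c "
from h import *
rep();snap('a9')"
```

```text
t 9.925 tcp loc [ -1.4  33.2 166.2] ori [3.141 0.    0.176] F [0.8 0.  0.6] w 0.002591311633225001 11.0
```

View pics/a9.png

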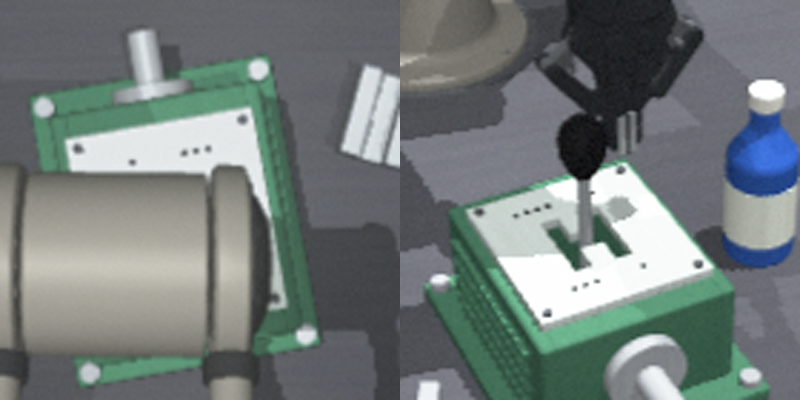

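The lever is crossing through the channel. Continuing in small steps to the right-hand stop.

play_rows --targets '[0,0.25,0,0,0,0.25,0,0,0,0.25,0,0,0,0.25,0,0,0,0.15,0,0,0,0,0,0]'

```text
clock: 10.78
tool_pos: [512.6, 42.1, 166.3]
orientation: [3.141, 0.0, 0.176]
force: [0.9, 0.1, 0.2]
gripper_width: -0.005
```

play_rows --targets '[0,0.1,0,0,0,0,0,0]'

```text
clock: 11.02
tool_pos: [512.9, 40.1, 166.3]
orientation: [3.141, 0.0, 0.177]
force: [-0.3, 0.5, -1.3]
gripper_width: -0.001
```

```bash
python3 -c "
from h import *
rep();snap('b1')"
```

```text
t 11.025 tcp loc [ -1.3   2.6 166.3] ori [3.141 0.    0.177] F [-0.3  0.5 -1.3] w -0.0010232459061639322 11.0
```

View pics/b1.png

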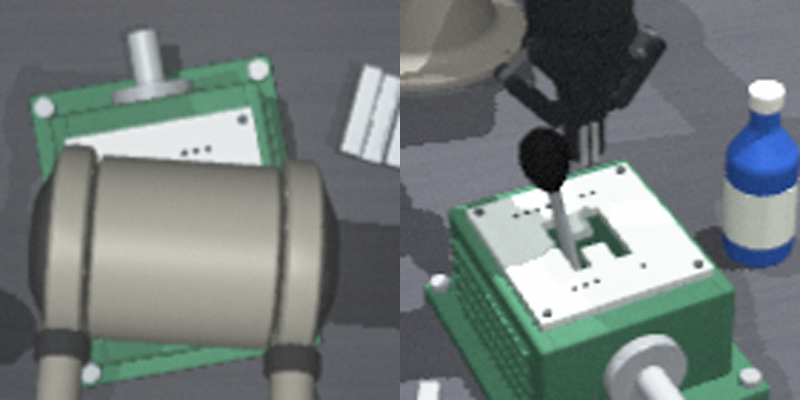

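play_rows --targets '[0,0.12,0,0,0,0,0,0]'

```text
clock: 11.38
tool_pos: [513.5, 37.1, 166.3]
orientation: [3.141, 0.0, 0.177]
force: [-1.9, 1.3, -1.8]
gripper_width: 0.005
```

play_rows --targets '[0,0.1,0,0,0,0,0,0]'

```text
clock: 11.62
tool_pos: [513.5, 36.1, 166.3]
orientation: [-3.139, 0.0, 0.177]
force: [-1.6, 7.4, -0.5]
gripper_width: -0.001
```

Force rose to 7 N, so the lever is at the right stop. Backing off, lifting, and moving behind the knob to check.

play_rows --targets '[0,-0.5,0,0,0,-0.4,-0.3,0,0,0,-1,0,0,0,-1,0,0,0,-0.8,0,-0.8,0,0,0,-0.8,0,0,0,-0.8,0,0,0]'

```text
clock: 12.62
tool_pos: [450.4, 46.5, 244.6]
orientation: [3.141, -0.001, 0.177]
force: [0.0, -0.4, -0.4]
gripper_width: 0.0
```

play_rows --targets '[-0.9,0,0,0,-0.9,0,0,0,-0.9,0,0,0,-0.9,0,0,0,0,0,0,0]'

```text
clock: 13.25
tool_pos: [361.7, 30.7, 244.7]
orientation: [3.141, -0.002, 0.177]
force: [0.9, 0.1, -0.0]
gripper_width: 0.006
```

```bash
python3 -c "
from h import *
rep();snap('b2')"
```

```text
t 13.25 tcp loc [-151.8   19.8  244.7] ori [ 3.141e+00 -2.000e-03  1.770e-01] F [ 0.9  0.1 -0. ] w 0.0064314938797499135 11.0
```

View pics/b2.png

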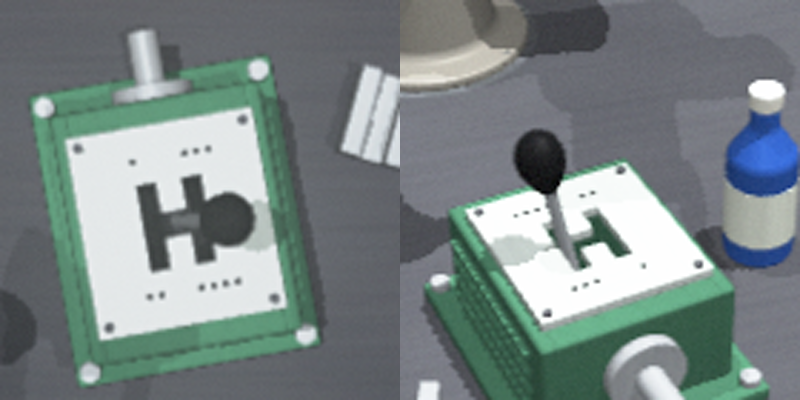

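The lever is on the right in neutral, with the knob at top-view crop (227,219). Now I'll line up behind it at local y=-34 and push forward.

play_rows --targets '[0.96,0.54,0,0,0.96,0.54,0,0,0.96,0.54,0,0,0.96,0.53,0,0,0,0,0.8,0,0,0,0.8,0,0,0,0.8,0,0,0,0.75,0]'

```text
clock: 14.35
tool_pos: [467.3, -5.3, 164.2]
orientation: [3.141, -0.0, 0.177]
force: [1.0, 0.4, 0.4]
gripper_width: -0.001
```

play_rows --targets '[0.2,0,0,0,0.2,0,0,0,0.2,0,0,0,0.2,0,0,0,0,0,0,0]'

```text
clock: 14.98
tool_pos: [486.4, -2.0, 165.4]
orientation: [3.141, -0.001, 0.177]
force: [-0.1, -0.6, -0.7]
gripper_width: -0.002
```

```bash
python3 -c "
from h import *
print(loc(onz('top',304.45,246.65,196)))
rep();snap('b3')"
```

```text
[ -1.99050473 -34.78690912 196.        ]
t 14.975 tcp loc [-34.8 -34.2 165.4] ori [ 3.141e+00 -1.000e-03  1.770e-01] F [-0.1 -0.6 -0.7] w -0.0020986232942812304 11.0
```

View pics/b3.png

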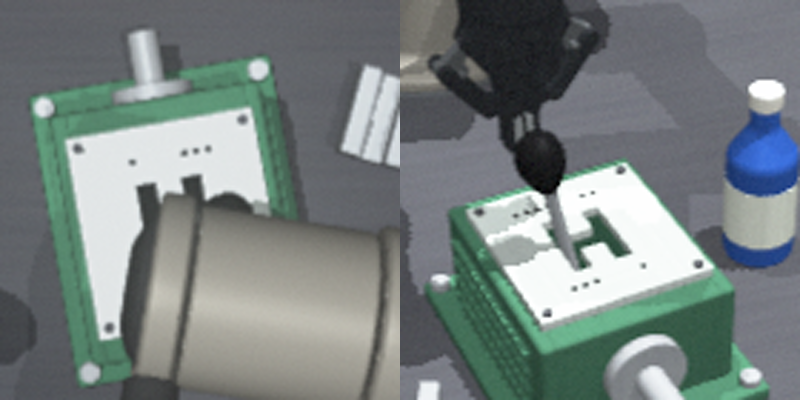

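play_rows --targets '[0.2,0,0,0,0.2,0,0,0,0.2,0,0,0,0.2,0,0,0,0.2,0,0,0,0.2,0,0,0,0.2,0,0,0,0,0,0,0]'

```text
clock: 16.08
tool_pos: [520.7, 4.2, 164.9]
orientation: [-3.142, 0.0, 0.177]
force: [0.2, -0.0, -0.3]
gripper_width: 0.0
```

play_rows --targets '[0.2,0,0,0,0.15,0,0,0,0,0,0,0]'

```text
clock: 16.45
tool_pos: [529.3, 5.8, 165.0]
orientation: [-3.142, -0.0, 0.177]
force: [-1.8, -0.7, -1.3]
gripper_width: -0.003
```

```bash
python3 -c "
from h import *
rep();snap('b4')"
```

```text
t 16.45 tcp loc [  8.7 -34.  165. ] ori [-3.142 -0.     0.177] F [-1.8 -0.7 -1.3] w -0.002844209021926604 11.0
```

View pics/b4.png

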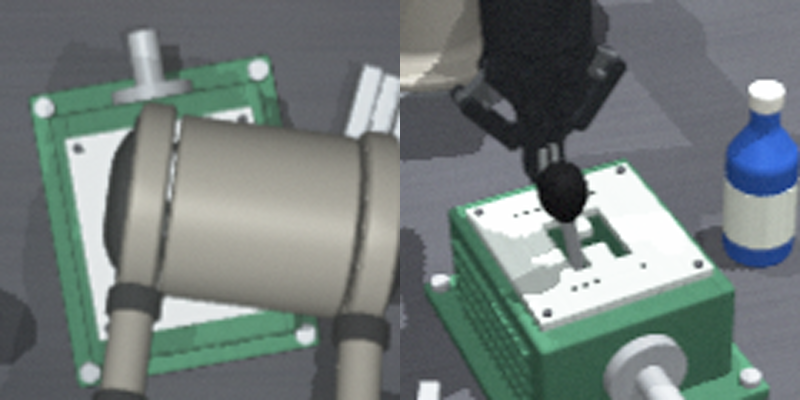

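Well into slot 3. Creeping on to the stop while watching the force.

play_rows --targets '[0.16,0,0,0,0.16,0,0,0,0,0,0,0]'

```text
clock: 16.92
tool_pos: [537.3, 7.2, 165.1]
orientation: [3.141, -0.0, 0.177]
force: [-0.9, 0.7, 0.6]
gripper_width: 0.004
```

play_rows --targets '[0.1,0,0,0,0,0,0,0]'

```text
clock: 17.18
tool_pos: [539.5, 7.6, 165.1]
orientation: [3.141, -0.0, 0.177]
force: [-1.3, 0.0, -0.9]
gripper_width: 0.002
```

play_rows --targets '[0.1,0,0,0,0,0,0,0]'

```text
clock: 17.42
tool_pos: [541.7, 8.0, 165.0]
orientation: [-3.142, 0.001, 0.177]
force: [-2.8, -0.1, -0.1]
gripper_width: 0.0
```

play_rows --targets '[0.1,0,0,0,0,0,0,0]'

```text
clock: 17.68
tool_pos: [543.4, 8.4, 164.7]
orientation: [-3.141, 0.002, 0.177]
force: [-5.8, -1.1, -1.8]
gripper_width: 0.0
```

play_rows --targets '[0.08,0,0,0,0,0,0,0]'

```text
clock: 17.92
tool_pos: [544.7, 8.7, 164.5]
orientation: [-3.141, 0.004, 0.177]
force: [-8.3, -2.0, 0.0]
gripper_width: 0.001
```

play_rows --targets '[0.08,0,0,0,0,0,0,0]'

```text
clock: 18.18
tool_pos: [546.0, 8.9, 164.3]
orientation: [-3.141, 0.006, 0.177]
force: [-9.5, -2.5, -0.3]
gripper_width: -0.0
```

play_rows --targets '[-0.4,0,0,0,-0.8,0,0,0,-0.8,0,-0.8,0,-1,0,-0.8,0,-1,0,-0.8,0,-1,0,-0.4,0,-1,0,0,0,-1,0,0,0]'

```text
clock: 19.18
tool_pos: [376.3, -21.9, 236.0]
orientation: [3.14, -0.004, 0.177]
force: [-0.1, -0.2, 0.3]
gripper_width: -0.001
```

play_rows --targets '[-0.8,0,0,0,-0.5,0,0,0,0,0,0,0]'

```text
clock: 19.55
tool_pos: [344.3, -27.5, 235.6]
orientation: [3.141, -0.002, 0.176]
force: [0.4, 0.4, 0.6]
gripper_width: -0.003
```

```bash
python3 -c "
from h import *
rep();snap('b5')
cv2.imwrite('pics/top9.png',ctrl.read_camera('top')[:,:,::-1])"
```

```text
t 19.55 tcp loc [-179.3  -34.4  235.6] ori [ 3.141e+00 -2.000e-03  1.760e-01] F [0.4 0.4 0.6] w -0.002600387694598533 11.0
```

View pics/b5.png

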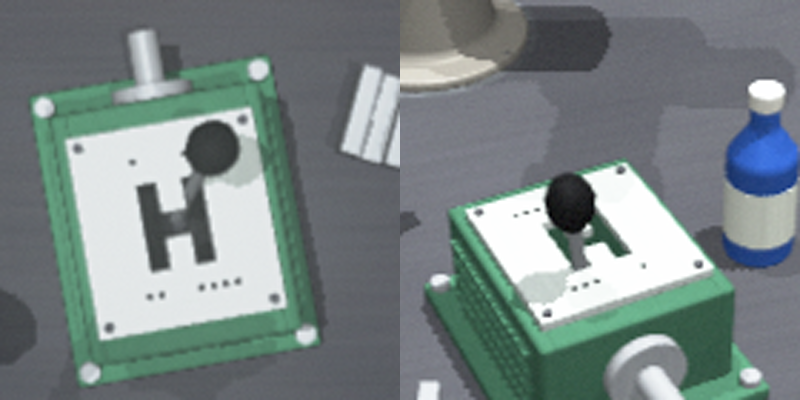

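View pics/top9.png

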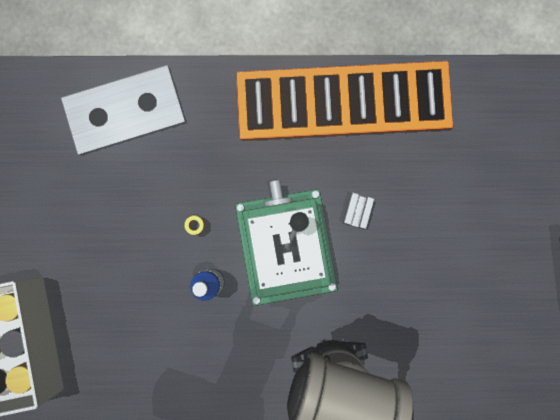

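```bash
python3 -c "
from h import *
im=cv2.imread('pics/top9.png');k=im.max(2)<55;k[:212]=0;k[235:]=0;k[:,:288]=0;k[:,312:]=0
k=cv2.morphologyEx(k.astype(np.uint8),cv2.MORPH_OPEN,cv2.getStructuringElement(2,(11,11)))
for s,c,_ in blobs(k,60):
  p=loc(onz('top',*c,190));print(s,c,p,'fwd',np.arcsin(p[0]/180),'acr',np.arcsin(-p[1]/180))
p=loc(onz('top',225+212/2.857,170+148/2.857,190));print(p,np.arcsin(p[0]/180))
a=cv2.imread('pics/top0.png')
for r in((180,245,180,215),(265,305,185,222),(188,232,342,378)):
  print(cv2.absdiff(a[r[0]:r[1],r[2]:r[3]],im[r[0]:r[1],r[2]:r[3]]).mean())
"
```

```text
[ 47.30798624 -33.75171741 190.        ] 0.26594601811344454
1.5932600732600732
1.5795045045045044
1.5220959595959596
```

```bash
python3 -c "
from cell import ctrl
print(ctrl.finish_job())"
```

```text
the job is handed in; nothing more can be done
None
```

The lever is in third gear. With the closed fingertips I pushed the knob back to neutral, across to the right-hand stop (felt as about 7 N), then forward in the third slot to its stop (about 9.5 N). I then backed off, left the gripper clear of everything, and handed the job in at about 20 s. `finish_job` gives no verdict.

- **Lever position:** in the last top view the knob is at about x +47, y −34 mm from the gate centre. That is a fore-and-aft tilt of about 0.266 rad (stop at 0.27), with the sideways tilt at about its 0.19 stop. I took the knob position from the picture by eye, because the automatic detection found no knob in that last image. The wrist force read near zero after backing off.
- **Other objects:** the bottle, V-block and bushing look the same in the first and last top views, with an average pixel difference of about 1.5.
- **Disagreement:** the scene and wrist cameras both showed the shut fingertips about 15–20 mm above the reported TCP, while `tip_reach` puts them 11 mm below it. I did not resolve this and pushed at a height that worked for either reading.

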